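# Roll the printer roller onto the checking line

## Task

On the grey checking plate, push the top of the longer aluminium roller sideways with the fingertips, in one or several strokes, so that it rolls across the plate (it must roll, not skid) and comes to rest lying along the white line, centred over it, ready for its straightness check; then take the hand away. Do not lift the roller or let it leave the plate, and leave the shorter roller, the jar and the gear where they are.

Things in the scene. Friction and masses are not known exactly. Their poses are not given: they have to be found in the camera images.
- line (a point): centre of the white line painted across the fixed grey checking plate, on its top face, 10 mm above the work surface. The plate measures 220 mm along this point's x and 320 mm along its y, z up. The line runs along this point's x, 200 mm long and 8 mm wide; rollers roll along its y.
- plate: the flat grey checking plate, 220 x 320 x 10 mm, fixed; origin at the centre of its underside, axes as for the line. A tip pressed lightly on a roller's top and moved sideways rolls it half as far as the tip moves; a slow push (30 mm/s) from behind at mid-height also rolls it; pushing from behind near its top jams it. A slow roller stops by itself within a few mm.
- long_roller: the roller to move: loose polished aluminium cylinder, 30 mm diameter, 140 mm long, about 0.2 kg, lying on the plate, its top 40 mm above the work surface; origin at its centre, x along its axis, y and z turn with it as it rolls (z up at the start). It starts 55 to 90 mm from the line, on either side, parallel to it within 0.04 rad. Friction with tips and plate about 0.3.
- short_roller: a like cylinder, 30 mm in diameter and only 80 mm long, on the other side of the line; origin at its centre, x along its axis; to be left alone
- glue_jar: a loose closed jar, 48 mm in diameter, 65 mm tall, standing on the work surface beyond the plate's far edge (line's +x side); origin at the centre of its underside; to be left alone
- gear: a loose black printed gear, 88 mm across, 22 mm tall with its hub, lying on the work surface beyond the plate's far edge; origin at the centre of its underside; to be left alone
There are look-alikes about, which are no part of the job. What is shaped like the long_roller but green or pink is not meant.

How it is judged:
On the way, in this order (a step that is already met when the one before it is completed fails the run):
1. the long roller has rolled over by more than about 2.3 rad (a good third of a turn) on its way (angle between long_roller's own z axis and vertical above 2.3 rad and z of long_roller in the frame of plate below 0.029 m), for 0.03 s.
2. the long roller is on the line (y of long_roller in the frame of line between -0.006 and 0.006 m and linear speed of long_roller below 0.02 m/s), for 0.2 s.
At the end, for the whole second after the job is handed in: The long roller rests on the plate, its centre within 6 mm of the line's middle and within 45 mm of its centre lengthwise, its axis along the line to 0.1 rad, at rest (under 10 mm/s); the short roller, the jar and the gear within 15 mm of where they stood (y of long_roller in the frame of line between -0.006 and 0.006 m and x of long_roller in the frame of line between -0.045 and 0.045 m and z of long_roller in the frame of plate between 0.022 and 0.028 m and angle between the x axis of long_roller and the x axis of line, either way round below 0.1 rad and linear speed of long_roller below 0.01 m/s and distance of each of short_roller, glue_jar, gear from where it was at the start of the episode below 0.015 m); the robot touches nothing.
It fails at once if the long roller is lifted, or tipped onto an end (z of long_roller in the frame of plate above 0.033 m or angle between long_roller's own x axis and vertical below 1.37 rad or angle between long_roller's own x axis and vertical above 1.77 rad).
It fails at once if the long roller leaves the plate (z of long_roller in the frame of plate below 0.019 m).
It fails at once if the short roller, the jar or the gear is disturbed (distance of any of short_roller, glue_jar, gear from where it was at the start of the episode above 0.015 m).
It also fails if it takes over 58 s, if anything falls off the work surface, if the arm or the gripper's body presses on something with over 40 N, if the wrist force passes 120 N, or if a joint passes its speed limit or range.

## Robot

A 6-joint arm with a two-finger parallel gripper is mounted at the origin on the work surface. World frame = base frame: x ahead of the robot, y to its left, z up, the work surface at z = 0. Lengths are in m, angles in rad, forces in N, time in s.
With the tool pointing down it reaches from about 0.35 to 0.95 m from the base axis. Payload 17.4 kg.
Tool frame: the origin (TCP) lies on the centre line of the jaws, within the pads' length; the fingertips stand r.tip_extent ahead of it and the grasp point (between the pads) lies 11 mm behind it (r.tip_extent is the distance from the TCP to the fingertips, in m); x points along the fingers, z is the direction in which the jaws open and shut, and the axes are right-handed (so a half turn about x gives the same grasp; the last joint's range is limited). The gripper opens to 93 mm and grips with 3 to 60 N. Pads are 15 mm wide; open, the fingers measure 128 mm over their backs; the gripper's body (75 mm by 188 mm) begins 65 mm behind the grasp point.
Start: joints at [1.195, 0.116, 1.442, -0, 1.584, -0.038], TCP at [0.224, 0.637, 0.19] pointing down, gripper open.
Joint ranges: [-2.83, 2.83], [-0.83, 2.19], [0.07, 2.5], [-1.14, 4.28], [0.01, 3], [-2.97, 2.97]. Speed limits (rad/s): [1.89, 1.89, 2.22, 3.14, 3.14, 3.14].

## Interface

Orientations are given as a unit quaternion [w, x, y, z].
In Python, from plant import r gives the robot as it stands.
- The arm moves only by the tool drive_tool, never from a script. Its argument "commands" is one flat list of numbers, 7 for each row, row after row: the turn, a rotation vector about the world's x, y, z in units of 5 degrees (1.0 is 5 degrees), then the shift along the world's x, y, z in units of 50 mm (1.0 is 50 mm), then the finger opening in mm, from 0 to 93. In form: [ax, ay, az, dx, dy, dz, gripper, ax, ay, az, dx, dy, dz, gripper, ...]. A call has 1 to 8 rows; each row shifts and turns the pose as measured when the row begins; what a row does not reach is not made up. A row lasts 1/10 s, in which the tool goes at most 50 mm and 8.59 degrees, less where a joint would pass 70% of its speed; a pose out of reach is approached as far as the arm can. A call is refused whole if a number of a shift passes 1 or a number of a turn 1, either way. A call with a gripper value outside its range is refused whole. The fingers move at their own pace and stop on an object; the grip force is fixed at half the most. Time passes only in rows, so rows that do not move let the fingers close. It gives the time, the measured TCP pose, the force and the opening at its end, in the units of the state.
- r.state(): the state, without advancing time (a new reading comes with each control period).
- r.capture(name): name is "side" or "top"; returns a dict with "color" (480x640x3 uint8, red, green, blue), "range_z" (480x640 float32, m along the optical axis (not along the pixel's ray), 0 where there is no reading), "camera_matrix" (3x3 intrinsics, pixels), "eye" and "rotation" of the camera in the world. Camera axes: x right, y up, looking along -z (the intrinsics and any distortion apply to the point x, -y, -z); pixel columns grow to the right and rows downward; lengths in m; the calibration is good to about 2 mm. A picture is of the moment at which its call begins.
- r.job_done(): hands the job in, once; it reports no verdict.
The state is a dict: "clock": time; "qpos": joint angles; "joint_velocities": joint speeds; "tau": joint torques, N m; "position": TCP position; "eef_rot": TCP orientation; "wrist_force": force on the tool from outside, world axes, zero at the start; "ft_torque": the same for the moment, N m; "width": finger opening in m.
Only numpy, scipy, OpenCV 4.12 (cv2) and the standard library are available. Lean on these libraries where they do the work, as an engineer would, in place of code of your own. Each camera call takes 0.05 s, during which the arm holds its last target. There are 200 camera calls.

## Working session

There is one attempt and no reset: what is moved stays moved. The work goes in short steps, Python scripts to look and compute and a tool call to move; the robot and the scene stay as the last step left them, time stands still between calls to the robot, and variables do not carry over. Pictures are saved under pics/ and viewed, about 8 in all and at most 12, crops included, and the job is handed in when it is done.

Besides the shell and the picture viewer there is one more tool, called after "Call:" by a JSON object that holds its "fn" and its "kwargs", one argument or row to a line. drive_tool: Moves the arm, as the interface text tells. Its arguments: {"type":"object","properties":{"commands":{"type":"array"}},"required":["commands"]}

```bash
mkdir -p pics; ls; cat > h.py <<'E'
from plant import r
import numpy as np, cv2
def save(c,n,crop=None,s=1):
    im=c["color"][:,:,::-1]
    if crop: u0,v0,u1,v1=crop; im=im[v0:v1,u0:u1]
    cv2.imwrite("pics/"+n,cv2.resize(im,None,fx=s,fy=s,interpolation=cv2.INTER_CUBIC))
def ray(c,uv,z):
    uv=np.atleast_2d(np.array(uv,float)); K=c["camera_matrix"]
    d=np.c_[(uv[:,0]-K[0,2])/K[0,0],-(uv[:,1]-K[1,2])/K[1,1],-np.ones(len(uv))]@np.array(c["rotation"]).T
    e=np.array(c["eye"]); return e+d*((z-e[2])/d[:,2])[:,None]
E
python3 - <<'E'
from h import *
print(r.state(), r.tip_extent)
for n in("top","side"):
    c=r.capture(n); save(c,n+"0.png"); print(n,c["eye"],c["rotation"],c["camera_matrix"],[k for k in c])
E
```

```text
pics
{'clock': 0.0, 'qpos': array([ 1.19519088e+00,  1.16483391e-01,  1.44226984e+00, -1.88477108e-05,
        1.58400175e+00, -3.78291403e-02]), 'joint_velocities': array([ 2.66111169e-05, -2.57392402e-04,  2.49819427e-04,  1.11442709e-03,
       -1.63042399e-03,  1.26191000e-03]), 'tau': array([-6.74327275e-04, -7.21272326e+01, -6.22604585e+01,  7.79057597e-02,
        2.37317907e-02, -6.97408586e-05]), 'position': array([0.22363249, 0.6366223 , 0.18930411]), 'eef_rot': array([ 0.5765889 , -0.40907311,  0.57726969,  0.40861245]), 'wrist_force': array([-0.61400396,  0.58479985,  0.27373398]), 'ft_torque': array([-0.01719695, -0.00377596,  0.0332577 ]), 'width': 0.09284609642039113} 0.008
top [0.50667221 0.03666156 0.84079449] [ 0.71483933  0.00898647 -0.02772497 -0.69868111] [[439.45471126   0.         315.64743005]
 [  0.         439.45471126 239.89613078]
 [  0.           0.           1.        ]] ['color', 'range_z', 'camera_matrix', 'eye', 'rotation']
side [ 0.02496746 -0.56975811  0.75403569] [ 0.85502168  0.38486534 -0.13951332 -0.31835928] [[534.15519596   0.         314.91209001]
 [  0.         534.15519596 233.19723706]
 [  0.           0.           1.        ]] ['color', 'range_z', 'camera_matrix', 'eye', 'rotation']
```

View pics/top0.png

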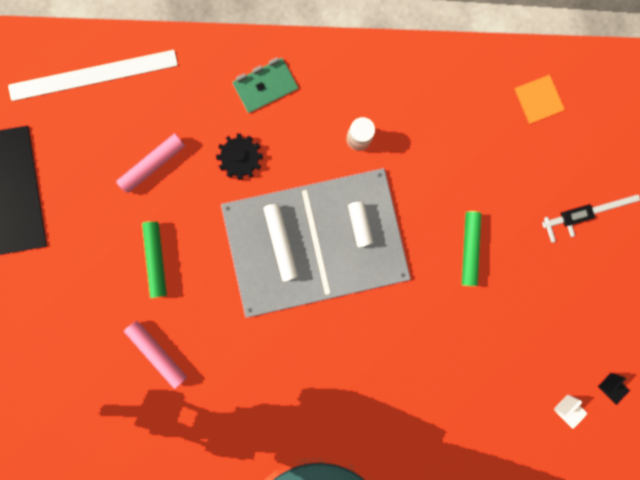

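View pics/side0.png

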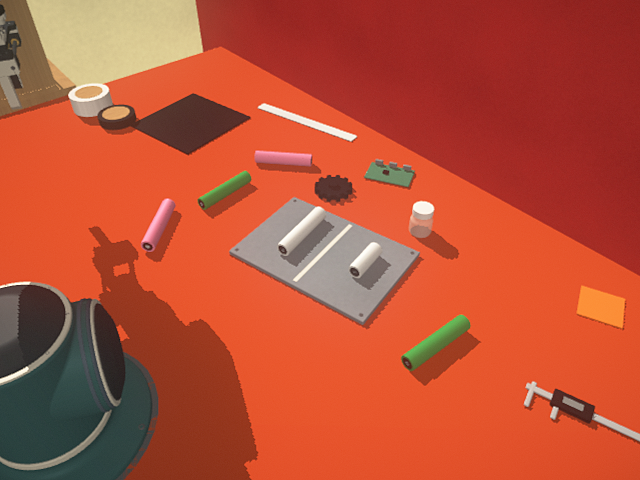

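Top view candidates: long aluminium roller (280,243), short one (360,224), green (154,259) and (472,248), pink (150,162) and (155,355), white bar (93,75). By the description it is (280,243). The line runs from (306,192) to (327,293), the jar is at (361,133) and the gear at (240,156).

```bash
cat >> h.py <<'E'
from scipy.spatial.transform import Rotation as R
_ray=ray
def ray(c,uv,z):
    q=np.array(c["rotation"]); 
    if q.ndim==1: c=dict(c,rotation=R.from_quat(q[[1,2,3,0]]).as_matrix())
    return _ray(c,uv,z)
def blobs(c):
    """bright low-saturation elongated blobs -> minAreaRect"""
    hsv=cv2.cvtColor(c["color"],cv2.COLOR_RGB2HSV)
    m=((hsv[:,:,1]<70)&(hsv[:,:,2]>175)).astype(np.uint8)
    out=[]
    for k in cv2.findContours(m,cv2.RETR_EXTERNAL,cv2.CHAIN_APPROX_NONE)[0]:
        if cv2.contourArea(k)>150: out.append((k[:,0,:],cv2.minAreaRect(k)))
    return out
def axis(c,k,z):
    p=ray(c,k,z)[:,:2].astype(np.float32); (cx,cy),(w,h),a=cv2.minAreaRect(p)
    a=np.radians(a)+(0 if w>h else np.pi/2); a=(a+np.pi/2)%np.pi-np.pi/2
    return np.array([cx,cy]),max(w,h),min(w,h),a
E
python3 - <<'E'
from h import *
for n in("top","side"):
    c=r.capture(n)
    if n=="top": save(c,"crop.png",(210,150,430,330),3)
    for k,b in blobs(c):
        z=.01 if min(b[1])<9 else .025
        if 150<b[0][1]<310 and 200<b[0][0]<430: print(n,np.round(b[0]),np.round(b[1]),z,[np.round(x,4) for x in axis(c,k,z)])
    hsv=cv2.cvtColor(c["color"],cv2.COLOR_RGB2HSV)
    m=((hsv[:,:,1]<70)&(hsv[:,:,2]>90)).astype(np.uint8)
    for k in cv2.findContours(m,cv2.RETR_EXTERNAL,cv2.CHAIN_APPROX_NONE)[0]:
        if cv2.contourArea(k)>8000: print("plate",[np.round(x,4) for x in axis(c,k[:,0],.01)], cv2.contourArea(k))
E
```

```text
top [278. 242.] [81. 16.] 0.025 [array([0.5441, 0.0847]), np.float64(0.15), np.float64(0.0287), np.float64(0.2822)]
top [368. 212.] [45. 64.] 0.025 [array([ 0.6037, -0.0809]), np.float64(0.1217), np.float64(0.0844), np.float64(-0.7614)]
top [313. 243.] [115. 163.] 0.025 [array([0.5455, 0.0194]), np.float64(0.3039), np.float64(0.2121), np.float64(-1.3263)]
plate [array([0.5467, 0.0153]), np.float64(0.3171), np.float64(0.2169), np.float64(-1.3261)] 18863.0
plate [array([0.9822, 0.0039]), np.float64(1.247), np.float64(0.0735), np.float64(-1.532)] 15742.0
side [365. 256.] [12. 36.] 0.025 [array([ 0.5885, -0.061 ]), np.float64(0.0887), np.float64(0.0268), np.float64(0.2341)]
side [322. 253.] [ 5. 81.] 0.01 [array([0.5444, 0.0148]), np.float64(0.2016), np.float64(0.0111), np.float64(0.2435)]
side [302. 228.] [12. 57.] 0.025 [array([0.5488, 0.087 ]), np.float64(0.1498), np.float64(0.0289), np.float64(0.2966)]
side [423. 210.] [18. 20.] 0.025 [array([ 0.7797, -0.0413]), np.float64(0.0616), np.float64(0.0429), np.float64(0.6973)]
plate [array([0.5434, 0.0124]), np.float64(0.3197), np.float64(0.2259), np.float64(-1.3286)] 12115.5
```

View pics/crop.png

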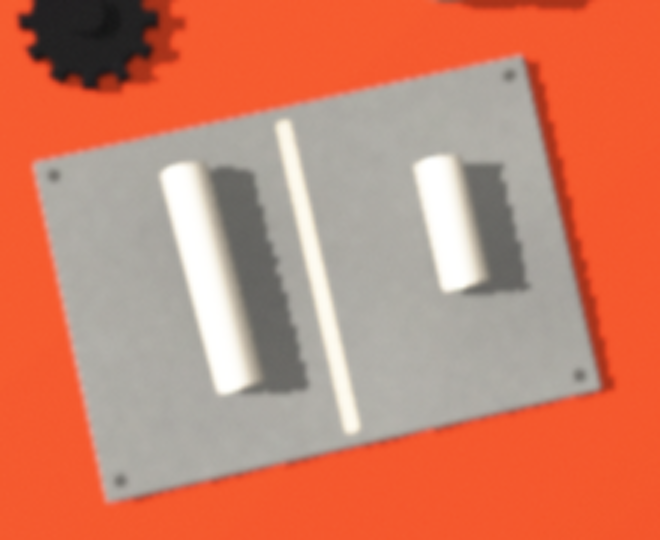

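```bash
cat >> h.py <<'E'
L=np.array([.545,.0146]); A=.2435
X=np.array([np.cos(A),np.sin(A)]); Y=np.array([-np.sin(A),np.cos(A)])
def inline(p): d=np.asarray(p)[:2]-L; return np.round([d@X,d@Y],4)
def tool():
    s=r.state(); q=s["eef_rot"]; M=R.from_quat(q[[1,2,3,0]]).as_matrix()
    a=np.arctan2(M[1,2],M[0,2]); 
    return s["position"],M,(a+np.pi/2)%np.pi-np.pi/2,s
E
python3 - <<'E'
from h import *
p,M,a,s=tool(); print(M.round(3),a); print(inline([.547,.086]),inline([.5485,.087]))
t=np.array([.546,.0862])+Y*.006; print("target",t,(t-p[:2])/.05, "turn to .285, 5deg units",(.285-a)/np.radians(5))
E
```

```text
[[-0.    -0.943  0.331]
 [-0.001  0.331  0.943]
 [-1.     0.    -0.001]] 1.232972788137618
[0.0192 0.0688] [0.0209 0.0694]
target [0.54455339 0.092023  ] [  6.41770825 -10.89414255] turn to .285, 5deg units -10.862967970706974
```

Call:
{"fn": "drive_tool", "kwargs": {
  "commands": [0,0,-0.78,0.46,-0.78,0,90,0,0,-0.78,0.46,-0.78,0,90,0,0,-0.78,0.46,-0.78,0,90,0,0,-0.78,0.46,-0.78,0,90,0,0,-0.78,0.46,-0.78,0,90,0,0,-0.78,0.46,-0.78,0,90,0,0,-0.78,0.46,-0.78,0,90,0,0,-0.78,0.46,-0.78,0,90]
}}

```text
clock: 1.0
position: [0.4086, 0.3158, 0.1867]
eef_rot: [0.666, -0.235, 0.668, 0.234]
wrist_force: [0.6, -0.4, 0.4]
width: 0.09
```

```bash
cat > st.py <<'E'
from h import *
import sys
p,M,a,s=tool(); t=np.array([float(sys.argv[1]),float(sys.argv[2])])
print("t",s["clock"].round(2),"p",p.round(4),"a",round(a,3),"line xy",inline(p),"F",s["wrist_force"].round(1),"togo",((t-p[:2])/.05).round(3),"turn",round((.285-a)/np.radians(5),2),"tilt",M[2].round(4))
E
python3 st.py .5446 .092
```

```text
Traceback (most recent call last):
  File "st.py", line 4, in <module>
    print("t",s["clock"].round(2),"p",p.round(4),"a",round(a,3),"line xy",inline(p),"F",s["wrist_force"].round(1),"togo",((t-p[:2])/.05).round(3),"turn",round((.285-a)/np.radians(5),2),"tilt",M[2].round(4))
              ^^^^^^^^^^^^^^^^
AttributeError: 'float' object has no attribute 'round'
```

Call:
{"fn": "drive_tool", "kwargs": {
  "commands": [0,0,-0.8,0.45,-0.75,-0.25,90,0,0,-0.8,0.45,-0.75,-0.25,90,0,0,-0.8,0.45,-0.75,-0.25,90,0,0,-0.8,0.45,-0.75,-0.25,90,0,0,-0.8,0.45,-0.75,-0.25,90,0,0,-0.8,0.45,-0.75,-0.25,90,0,0,0,0,0,0,90]
}}

```text
clock: 1.7
position: [0.5485, 0.0764, 0.1097]
eef_rot: [0.702, -0.082, 0.702, 0.082]
wrist_force: [-0.1, -0.1, -0.8]
width: 0.0898
```

```bash
sed -i 's/s\["clock"\].round(2)/round(s["clock"],2)/' st.py; python3 st.py .5446 .092; python3 -c "
from h import *
save(r.capture('side'),'s1.png',(180,120,480,345),2.5)"
```

```text
t 1.7 p [0.5485 0.0764 0.1097] a 0.233 line xy [0.0183 0.0591] F [-0.1 -0.1 -0.8] togo [-0.078  0.312] turn 0.6 tilt [-1.e+00 -5.e-04  2.e-04]
```

View pics/s1.png

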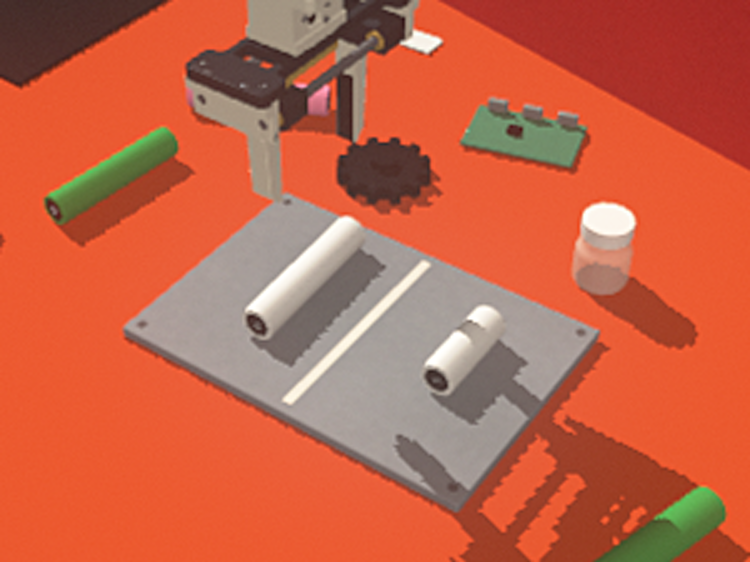

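The side crop shows the fingers open along the roller's axis (tips at crop (265,195) and (350,135)), with the roller at (305,275) and the line at (355,330). Now going down to the roller top.

Call:
{"fn": "drive_tool", "kwargs": {
  "commands": [0,0,0.3,-0.04,0.16,-0.4,90,0,0,0.3,-0.04,0.16,-0.4,90,0,0,0,0,0,-0.2,90,0,0,0,0,0,-0.1,90,0,0,0,0,0,0,90]
}}

```text
clock: 2.25
position: [0.5435, 0.0969, 0.0561]
eef_rot: [0.701, -0.102, 0.698, 0.103]
wrist_force: [-0.4, 1.2, 0.5]
width: 0.0903
```

```bash
python3 st.py .5446 .092
```

```text
t 2.25 p [0.5435 0.0969 0.0561] a 0.292 line xy [0.0184 0.0802] F [-0.4  1.2  0.5] togo [ 0.022 -0.097] turn -0.08 tilt [-1.0e+00  5.0e-04  3.5e-03]
```

Call:
{"fn": "drive_tool", "kwargs": {
  "commands": [0,0,0,0.02,-0.1,-0.06,90,0,0,0,0,0,-0.05,90,0,0,0,0,0,-0.02,90,0,0,0,0,0,0,90]
}}

```text
clock: 2.65
position: [0.5456, 0.0914, 0.0516]
eef_rot: [0.702, -0.102, 0.697, 0.103]
wrist_force: [-0.3, -0.5, -0.4]
width: 0.09
```

```bash
python3 st.py .5446 .092
```

```text
t 2.65 p [0.5456 0.0914 0.0516] a 0.291 line xy [0.0191 0.0743] F [-0.3 -0.5 -0.4] togo [-0.021  0.013] turn -0.07 tilt [-1.0e+00 -1.0e-04  6.4e-03]
```

Call:
{"fn": "drive_tool", "kwargs": {
  "commands": [-0.02,0.07,0,0,0,-0.04,90,0,0,0,0,0,-0.01,90,0,0,0,0,0,0,90]
}}

```text
clock: 2.95
position: [0.5459, 0.0913, 0.0493]
eef_rot: [0.7, -0.103, 0.7, 0.102]
wrist_force: [-0.9, -0.1, 0.2]
width: 0.0899
```

```bash
python3 st.py .5446 .092
```

```text
t 2.95 p [0.5459 0.0913 0.0493] a 0.291 line xy [0.0194 0.0742] F [-0.9 -0.1  0.2] togo [-0.026  0.015] turn -0.07 tilt [-1.e+00 -1.e-04  1.e-04]
```

Call:
{"fn": "drive_tool", "kwargs": {
  "commands": [0,0,0,0,0,-0.02,90,0,0,0,0,0,-0.01,90]
}}

```text
clock: 3.15
position: [0.546, 0.0913, 0.0478]
eef_rot: [0.7, -0.103, 0.7, 0.102]
wrist_force: [-1.2, -0.3, -1.2]
width: 0.0897
```

```bash
python3 st.py .5446 .092
```

```text
t 3.15 p [0.546  0.0913 0.0478] a 0.291 line xy [0.0194 0.0742] F [-1.2 -0.3 -1.2] togo [-0.027  0.014] turn -0.07 tilt [-1.e+00 -1.e-04  2.e-04]
```

Call:
{"fn": "drive_tool", "kwargs": {
  "commands": [0,0,0,0,0,-0.01,90,0,0,0,0,0,-0.01,90]
}}

```text
clock: 3.35
position: [0.5459, 0.0913, 0.0467]
eef_rot: [0.7, -0.103, 0.7, 0.103]
wrist_force: [0.4, -0.4, -0.4]
width: 0.0901
```

```bash
python3 st.py .5446 .092
```

```text
t 3.35 p [0.5459 0.0913 0.0467] a 0.291 line xy [0.0194 0.0743] F [ 0.4 -0.4 -0.4] togo [-0.027  0.013] turn -0.07 tilt [-1.e+00 -1.e-04  1.e-04]
```

Call:
{"fn": "drive_tool", "kwargs": {
  "commands": [0,0,0,0,0,0.06,90,0,0,0,0.02,-0.09,0,90,0,0,0,0,0,-0.02,90,0,0,0,0,0,-0.01,90]
}}

```text
clock: 3.75
position: [0.5471, 0.0864, 0.0485]
eef_rot: [0.7, -0.103, 0.699, 0.102]
wrist_force: [0.7, -0.4, -0.1]
width: 0.0898
```

```bash
python3 st.py .5446 .092; python3 -c "
from h import *
save(r.capture('side'),'s2.png',(230,150,400,290),4.5)"
```

```text
t 3.75 p [0.5471 0.0864 0.0485] a 0.291 line xy [0.0194 0.0692] F [ 0.7 -0.4 -0.1] togo [-0.05   0.112] turn -0.07 tilt [-1.e+00 -3.e-04  4.e-04]
```

View pics/s2.png

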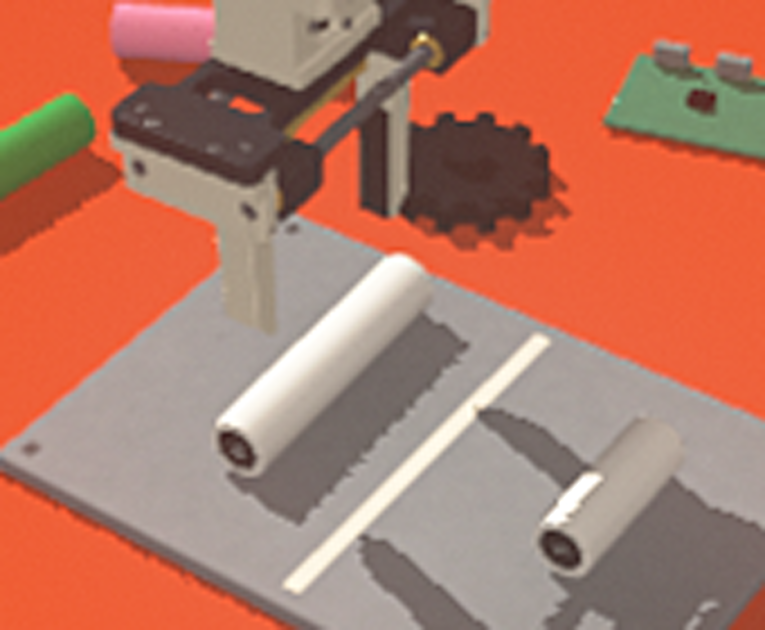

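```bash
python3 - <<'E'
from h import *
p,M,a,s=tool(); print(p, M.round(3))
c=r.capture("side"); 
px=[230+250/4.5,150+322/4.5]; px2=[230+385/4.5,150+212/4.5]
for z in(.03,.04,.06,.08,.1): print(z,ray(c,[px,px2],z)[:,:2].round(4).tolist())
print("expected",[(p+M[:,0]*.008+k*M[:,2]*.053).round(4) for k in(-1,1)])
d=c["range_z"]; print(d[215:224,284:288])
q=np.array(c["rotation"]);Rm=R.from_quat(q[[1,2,3,0]]).as_matrix()
def cast(u,v):
    K=c["camera_matrix"];D=d[v,u];return np.array(c["eye"])+Rm@np.array([(u-K[0,2])/K[0,0]*D,-(v-K[1,2])/K[1,1]*D,-D])
print(cast(285,218),cast(284,214),cast(302,228))
E
```

```text
[0.54708098 0.08640697 0.04842462] [[ 0.    -0.287  0.958]
 [-0.     0.958  0.287]
 [-1.    -0.     0.   ]]
0.03 [[0.5293, 0.1184], [0.6308, 0.1401]]
0.04 [[0.5223, 0.1089], [0.6224, 0.1303]]
0.06 [[0.5084, 0.0899], [0.6057, 0.1107]]
0.08 [[0.4944, 0.0709], [0.589, 0.0911]]
0.1 [[0.4805, 0.0518], [0.5722, 0.0715]]
expected [array([0.4963, 0.0712, 0.0404]), array([0.5979, 0.1016, 0.0404])]
[[1.0151823 1.0136317 1.0139861 1.0198473]
 [1.018211  1.018109  1.0171521 1.0144866]
 [1.0210389 1.016597  1.0153562 1.0232666]
 [1.0207064 1.0207388 1.0158095 1.0225369]
 [1.0271715 1.0241108 1.0205531 1.025737 ]
 [1.0288794 1.0237741 1.0235105 1.0248568]
 [1.0281477 1.0296949 1.0247421 1.0274736]
 [1.0295161 1.0276228 1.0277402 1.0299067]
 [1.143352  1.1480749 1.1457884 1.0273914]]
[0.48796511 0.06316219 0.09748141] [0.48628891 0.06334177 0.10819782] [0.53663207 0.07309776 0.03765939]
```

```bash
python3 - <<'E'
from h import *
p,M,a,s=tool(); print(p, s["qpos"])
for n in("side","top"):
    c=r.capture(n); d=c["range_z"]
    q=np.array(c["rotation"]);Rm=R.from_quat(q[[1,2,3,0]]).as_matrix();K=c["camera_matrix"]
    v,u=np.mgrid[0:480,0:640]
    P=np.array(c["eye"])+np.stack([(u-K[0,2])/K[0,0]*d,-(v-K[1,2])/K[1,1]*d,-d],-1)@Rm.T
    near=(abs(P[...,0]-.4963)<.02)&(abs(P[...,1]-.0712)<.02)&(P[...,2]>.05)&(d>0)
    print(n,near.sum(),np.percentile(P[near][:,2],[0,2,10,50,90,100]).round(3) if near.any() else 0)
    if n=="side":
        for z in(.08,.1,.12,.14,.16): print(z,ray(c,[[286,198.8]],z)[:,:2].round(4).tolist())
    save(c,n+"_now.png")
E
```

```text
[0.54703692 0.0864644  0.04844001] [ 1.10819567e-01 -7.34647605e-02  1.86742358e+00 -1.99486123e-04
  1.34738614e+00 -1.80343502e-01]
side 1378 [0.076 0.09  0.114 0.229 0.296 0.419]
0.08 [[0.5397, 0.1267]]
0.1 [[0.5244, 0.106]]
0.12 [[0.5092, 0.0853]]
0.14 [[0.4939, 0.0647]]
0.16 [[0.4786, 0.044]]
top 1128 [0.182 0.183 0.185 0.397 0.413 0.419]
```

View pics/top_now.png

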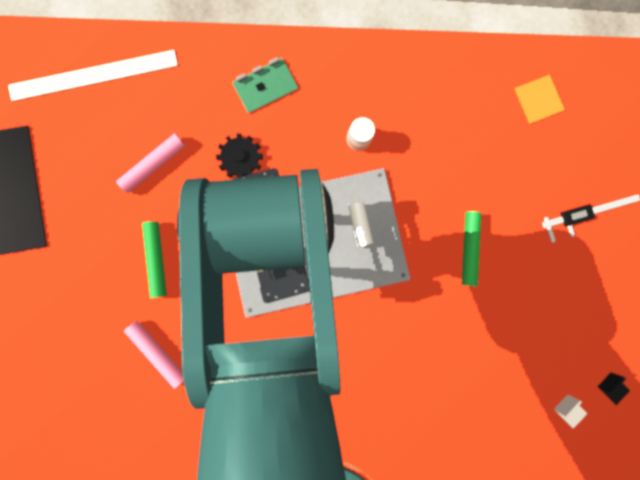

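The pictures (s2: tip at full-frame pixel (285,221); s1 agrees) put the real fingertips about 38 mm higher than TCP z minus the tip extent, with x and y correct. That also explains the missing contact force. I'll trust the camera and feel further down.

Call:
{"fn": "drive_tool", "kwargs": {
  "commands": [0,0,0,-0.024,0.1,-0.15,90,0,0,0,0,0,-0.15,90,0,0,0,0,0,-0.15,90,0,0,0,0,0,-0.1,90,0,0,0,0,0,0,90]
}}

```text
clock: 4.45
position: [0.5451, 0.0922, 0.0177]
eef_rot: [0.699, -0.103, 0.7, 0.103]
wrist_force: [-0.0, 1.1, 0.6]
width: 0.09
```

```bash
python3 st.py .5446 .092;python3 -c "
from h import *
save(r.capture('side'),'s3.png',(230,150,400,290),4.5)"
```

```text
t 4.45 p [0.5451 0.0922 0.0177] a 0.292 line xy [0.0188 0.0753] F [-0.   1.1  0.6] togo [-0.01  -0.005] turn -0.08 tilt [-1.e+00  0.e+00 -9.e-04]
```

View pics/s3.png

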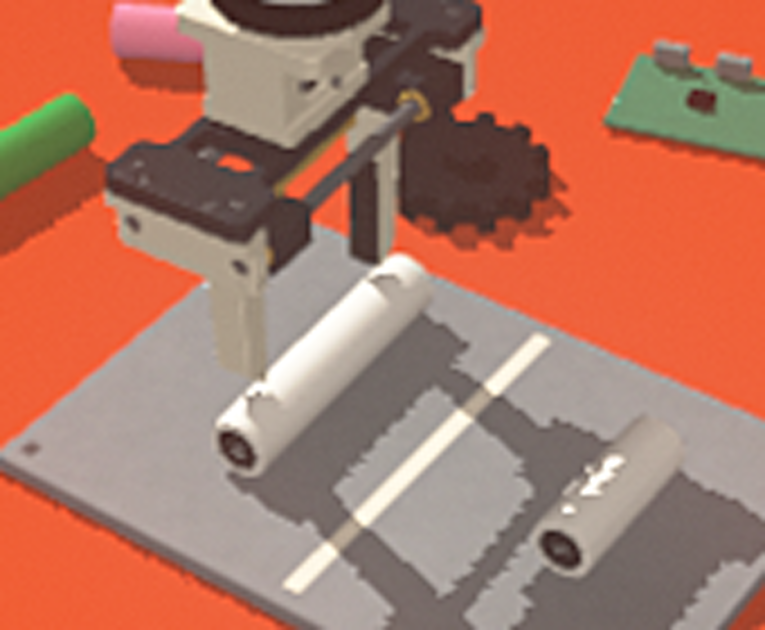

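s3 shows the tips (crop (240,370) and (370,260)) just above and behind the roller top. Keep feeling down.

Call:
{"fn": "drive_tool", "kwargs": {
  "commands": [0,0,0,0,0,-0.05,90,0,0,0,0,0,-0.03,90,0,0,0,0,0,-0.02,90]
}}

```text
clock: 4.8
position: [0.5457, 0.0922, 0.0133]
eef_rot: [0.7, -0.103, 0.699, 0.103]
wrist_force: [-1.3, -0.3, 0.4]
width: 0.09
```

Call:
{"fn": "drive_tool", "kwargs": {
  "commands": [0,0,0,0,0,-0.02,90,0,0,0,0,0,-0.01,90]
}}

```text
clock: 5.0
position: [0.5458, 0.0922, 0.0119]
eef_rot: [0.7, -0.103, 0.699, 0.103]
wrist_force: [0.2, -0.0, -0.5]
width: 0.0902
```

```bash
python3 st.py .5446 .092
```

```text
t 5.0 p [0.5458 0.0922 0.0119] a 0.291 line xy [0.0195 0.0751] F [ 0.2 -0.  -0.5] togo [-0.025 -0.003] turn -0.07 tilt [-1.e+00 -3.e-04  7.e-04]
```

Call:
{"fn": "drive_tool", "kwargs": {
  "commands": [0,0,0,0,-0.02,-0.01,90,0,0,0,0,0,-0.01,90]
}}

```text
clock: 5.2
position: [0.5461, 0.0911, 0.0113]
eef_rot: [0.7, -0.103, 0.699, 0.103]
wrist_force: [-2.0, -0.5, 7.0]
width: 0.0903
```

Call:
{"fn": "drive_tool", "kwargs": {
  "commands": [0,0,0,0,0,-0.01,90,0,0,0,0,0,-0.01,90]
}}

```text
clock: 5.4
position: [0.5463, 0.091, 0.0113]
eef_rot: [0.7, -0.103, 0.699, 0.103]
wrist_force: [-3.7, -1.4, 6.9]
width: 0.0903
```

Contact at TCP z = 0.0113 with 7 N. First stroke.

Call:
{"fn": "drive_tool", "kwargs": {
  "commands": [0,0,0,0.02,-0.08,-0.01,90,0,0,0,0.02,-0.08,-0.01,90,0,0,0,0.02,-0.08,-0.01,90,0,0,0,0.02,-0.08,-0.01,90,0,0,0,0.02,-0.08,-0.01,90]
}}

```text
clock: 5.9
position: [0.5521, 0.0706, 0.0116]
eef_rot: [0.701, -0.103, 0.698, 0.103]
wrist_force: [-1.1, 0.5, 4.9]
width: 0.0903
```

```bash
python3 st.py .5446 .092; cat > roll.py <<'E'
from h import *
c=r.capture("side")
for k,b in blobs(c):
    if 180<b[0][1]<320 and 230<b[0][0]<430 and cv2.contourArea(k)>150: 
        q=axis(c,k,.025); print(np.round(b[0]),"len",q[1].round(3),q[2].round(3),"in line",inline(q[0]),"rel ang",round(q[3]-A,3))
E
python3 roll.py; python3 -c "
from h import *
save(r.capture('side'),'s4.png',(230,150,400,290),4.5)"
```

```text
t 5.9 p [0.5521 0.0706 0.0116] a 0.292 line xy [0.0204 0.0526] F [-1.1  0.5  4.9] togo [-0.151  0.428] turn -0.08 tilt [-1.     -0.0011  0.0035]Traceback (most recent call last):
  File "roll.py", line 5, in <module>
    q=axis(c,k,.025); print(np.round(b[0]),"len",q[1].round(3),q[2].round(3),"in line",inline(q[0]),"rel ang",round(q[3]-A,3))
                                                 ^^^^^^^^^^
AttributeError: 'float' object has no attribute 'round'
```

View pics/s4.png

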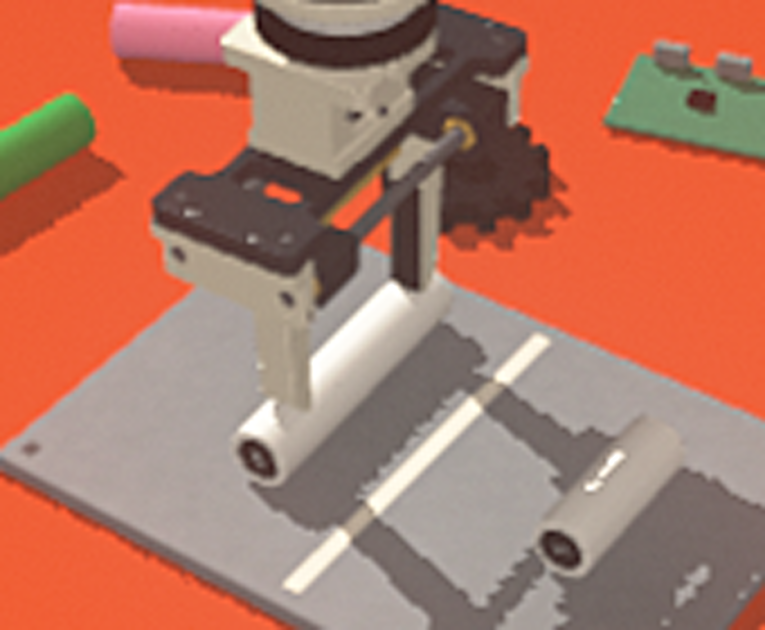

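s4: the roller end moved from crop (238,450) to (260,458), so it rolled. Lift, step back, lower.

Call:
{"fn": "drive_tool", "kwargs": {
  "commands": [0,0,0,0,0,0.1,90,0,0,0,-0.03,0.11,0,90,0,0,0,-0.03,0.11,0,90,0,0,0,0,0,0,90]
}}

```text
clock: 6.4
position: [0.549, 0.0823, 0.0171]
eef_rot: [0.701, -0.103, 0.698, 0.102]
wrist_force: [0.1, -0.6, 0.0]
width: 0.09
```

```bash
sed -i 's/"len",q\[1\].round(3),q\[2\].round(3)/"len",round(float(q[1]),3),round(float(q[2]),3)/' roll.py; python3 st.py .5446 .092;python3 roll.py
```

```text
t 6.4 p [0.549  0.0823 0.0171] a 0.291 line xy [0.0202 0.0647] F [ 0.1 -0.6  0. ] togo [-0.087  0.195] turn -0.07 tilt [-1.     -0.0012  0.0037]
[367. 260.] len 0.102 0.028 in line [ 0.0149 -0.0877] rel ang 0.005
[292. 238.] len 0.206 0.206 in line [-0.0163  0.0429] rel ang -1.571
[304. 232.] len 0.166 0.034 in line [0.0143 0.0572] rel ang 0.077
[423. 210.] len 0.062 0.043 in line [ 0.2146 -0.111 ] rel ang 0.481
```

Call:
{"fn": "drive_tool", "kwargs": {
  "commands": [-0.01,0.04,0,0,-0.03,-0.06,90,0,0,0,0,0,-0.03,90,0,0,0,0,0,-0.015,90,0,0,0,0,0,-0.01,90]
}}

```text
clock: 6.85
position: [0.5491, 0.0805, 0.0112]
eef_rot: [0.7, -0.103, 0.7, 0.102]
wrist_force: [-4.6, 0.0, 11.4]
width: 0.0902
```

Contact with 11 N. Second stroke.

Call:
{"fn": "drive_tool", "kwargs": {
  "commands": [0,0,0,0.02,-0.08,-0.006,90,0,0,0,0.02,-0.08,-0.01,90,0,0,0,0.02,-0.08,-0.01,90,0,0,0,0.02,-0.08,-0.01,90,0,0,0,0.02,-0.08,-0.01,90,0,0,0,0,0,0,90]
}}

```text
clock: 7.45
position: [0.5553, 0.0591, 0.0117]
eef_rot: [0.7, -0.103, 0.699, 0.102]
wrist_force: [-0.5, -0.1, 0.6]
width: 0.0902
```

Call:
{"fn": "drive_tool", "kwargs": {
  "commands": [0,0,0,0,0,0.1,90,0,0,0,-0.03,0.11,0,90,0,0,0,-0.03,0.11,0,90,0,0,0,0,0,0,90]
}}

```text
clock: 7.85
position: [0.5518, 0.0712, 0.0168]
eef_rot: [0.7, -0.103, 0.699, 0.102]
wrist_force: [0.1, 0.0, 0.7]
width: 0.0898
```

```bash
python3 st.py .5446 .092;python3 roll.py
```

```text
t 7.85 p [0.5518 0.0712 0.0168] a 0.291 line xy [0.0203 0.0533] F [0.1 0.  0.7] togo [-0.145  0.416] turn -0.06 tilt [-1.     -0.0017  0.001 ]
[366. 260.] len 0.104 0.029 in line [ 0.015  -0.0892] rel ang -0.034
[295. 239.] len 0.219 0.216 in line [-0.011   0.0368] rel ang -1.571
[423. 210.] len 0.062 0.043 in line [ 0.2146 -0.111 ] rel ang 0.481
```

Call:
{"fn": "drive_tool", "kwargs": {
  "commands": [0,0,0,0,-0.03,-0.06,90,0,0,0,0,0,-0.03,90,0,0,0,0,0,-0.01,90,0,0,0,0,0,-0.01,90]
}}

```text
clock: 8.3
position: [0.552, 0.0695, 0.0112]
eef_rot: [0.7, -0.103, 0.699, 0.102]
wrist_force: [-3.9, -0.1, 10.9]
width: 0.0899
```

Call:
{"fn": "drive_tool", "kwargs": {
  "commands": [0,0,0,0.02,-0.08,-0.006,90,0,0,0,0.02,-0.08,-0.01,90,0,0,0,0.02,-0.08,-0.01,90,0,0,0,0.02,-0.08,-0.01,90,0,0,0,0.02,-0.08,-0.01,90,0,0,0,0,0,0,90]
}}

```text
clock: 8.9
position: [0.5582, 0.048, 0.0118]
eef_rot: [0.701, -0.103, 0.699, 0.101]
wrist_force: [0.3, -0.6, 1.5]
width: 0.0903
```

Call:
{"fn": "drive_tool", "kwargs": {
  "commands": [0,0,0,0,0,0.1,90,0,0,0,0,0,0.6,90,0,0,0,-0.02,0.11,0.6,90,0,0,0,-0.03,0.11,0,90,0,0,0,0,0,0,90]
}}

```text
clock: 9.4
position: [0.5546, 0.0595, 0.0785]
eef_rot: [0.7, -0.103, 0.699, 0.101]
wrist_force: [0.8, 0.4, -0.1]
width: 0.0902
```

```bash
python3 st.py .5446 .092;python3 roll.py;  python3 -c "
from h import *
save(r.capture('side'),'s5.png',(230,150,400,290),4.5)"
```

```text
t 9.4 p [0.5546 0.0595 0.0785] a 0.29 line xy [0.0202 0.0412] F [ 0.8  0.4 -0.1] togo [-0.201  0.65 ] turn -0.06 tilt [-1.0e+00 -2.2e-03  9.0e-04]
[257. 257.] len 0.121 0.032 in line [-0.103   0.0854] rel ang -1.574
[365. 258.] len 0.105 0.031 in line [ 0.0161 -0.0854] rel ang 0.025
[324. 261.] len 0.208 0.065 in line [-0.0205  0.0025] rel ang 0.156
[315. 236.] len 0.164 0.034 in line [0.0153 0.0361] rel ang 0.082
[423. 210.] len 0.062 0.043 in line [ 0.2143 -0.1108] rel ang 0.454
```

View pics/s5.png

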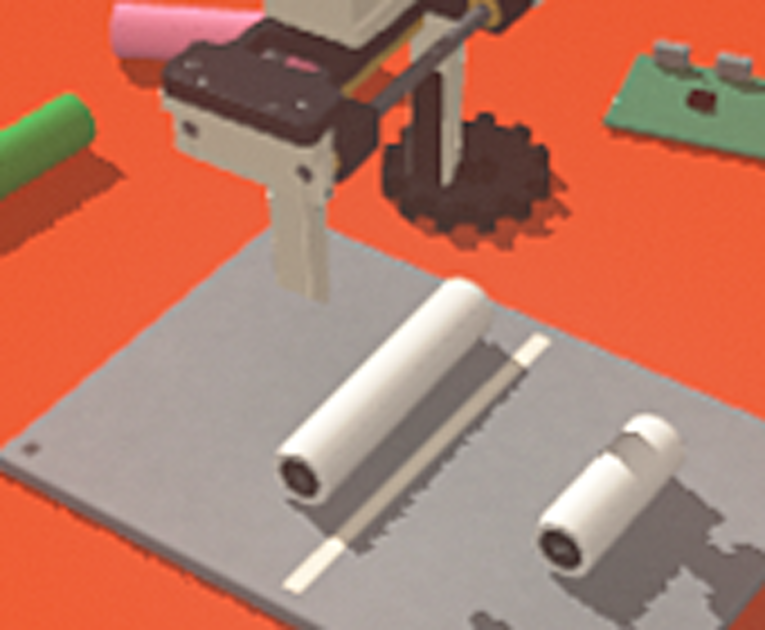

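```bash
python3 - <<'E'
from h import *
c=r.capture("side")
f=lambda a:[230+a[0]/4.5,150+a[1]/4.5]
for a in((238,450),(302,475)): print(inline(ray(c,[f(a)],.025)[0]))
# far-top silhouette points: back edge & right edge lines of far end (s5)
print("far end top centre", inline(ray(c,[f((455,284))],.040)[0]), "s2 far", inline(ray(c,[f((395,258))],.040)[0]))
E
```

```text
[-0.0577  0.0593]
[-0.0542  0.0267]
far end top centre [0.0771 0.0353] s2 far [0.0769 0.0693]
```

Using the end-hole and relative pixel readings, the roller started about 63.5 mm from the line and is now at about +30 mm. That fits three strokes of 22 mm, each rolling half as far. s5 shows it moved evenly, with the near end at crop (302,475).

Call:
{"fn": "drive_tool", "kwargs": {
  "commands": [0,0,0,0.01,-0.04,-0.5,90,0,0,0,0.01,-0.04,-0.5,90,0,0,0,0,0,-0.1,90,0,0,0,0,0,-0.06,90,0,0,0,0,0,0,90]
}}

```text
clock: 10.05
position: [0.5544, 0.0542, 0.0159]
eef_rot: [0.699, -0.103, 0.701, 0.101]
wrist_force: [-0.1, -0.1, -0.0]
width: 0.09
```

```bash
python3 st.py .5446 .092
```

```text
t 10.05 p [0.5544 0.0542 0.0159] a 0.289 line xy [0.0187 0.0361] F [-0.1 -0.1 -0. ] togo [-0.196  0.757] turn -0.05 tilt [-1.     -0.0014 -0.0035]
```

Call:
{"fn": "drive_tool", "kwargs": {
  "commands": [0.01,-0.04,0,0,0,-0.05,90,0,0,0,0,0,-0.03,90,0,0,0,0,0,-0.012,90,0,0,0,0,0,-0.01,90]
}}

```text
clock: 10.45
position: [0.5557, 0.0544, 0.013]
eef_rot: [0.701, -0.103, 0.698, 0.101]
wrist_force: [-0.5, 0.5, -0.7]
width: 0.09
```

Call:
{"fn": "drive_tool", "kwargs": {
  "commands": [0,0,0,0,0,-0.03,90,0,0,0,0,0,-0.01,90,0,0,0,0,0,-0.01,90]
}}

```text
clock: 10.75
position: [0.556, 0.0543, 0.0115]
eef_rot: [0.701, -0.103, 0.698, 0.101]
wrist_force: [-3.1, -1.0, 7.8]
width: 0.09
```

Call:
{"fn": "drive_tool", "kwargs": {
  "commands": [0,0,0,0.02,-0.08,-0.01,90,0,0,0,0.02,-0.08,-0.01,90,0,0,0,0.02,-0.08,-0.01,90,0,0,0,0.02,-0.08,-0.01,90,0,0,0,0.02,-0.08,-0.01,90,0,0,0,0.02,-0.08,-0.01,90,0,0,0,0,0,0,90]
}}

```text
clock: 11.45
position: [0.5633, 0.0294, 0.0119]
eef_rot: [0.702, -0.103, 0.697, 0.101]
wrist_force: [-0.4, -0.5, 0.6]
width: 0.09
```

```bash
python3 st.py .5446 .092
```

```text
t 11.45 p [0.5633 0.0294 0.0119] a 0.29 line xy [0.0214 0.0099] F [-0.4 -0.5  0.6] togo [-0.375  1.252] turn -0.05 tilt [-1.     -0.0039  0.0065]
```

Call:
{"fn": "drive_tool", "kwargs": {
  "commands": [0,0,0,0,0,0.1,90,0,0,0,0,0,0.8,90,0,0,0,-0.2,0.6,0.7,90,0,0,0,-0.2,0.8,0,90,0,0,0,-0.2,0.8,0,90,0,0,0,-0.2,0.8,0,90,0,0,0,-0.2,0.8,0,90,0,0,0,-0.2,0.8,0,90]
}}

```text
clock: 12.25
position: [0.5004, 0.2646, 0.0973]
eef_rot: [0.703, -0.1, 0.697, 0.099]
wrist_force: [1.1, -0.8, -0.4]
width: 0.0897
```

```bash
python3 st.py .5446 .092; python3 - <<'E'
from h import *
save(r.capture("top"),"t2.png",(220,150,420,320),4)
E
```

```text
t 12.25 p [0.5004 0.2646 0.0973] a 0.283 line xy [0.017  0.2534] F [ 1.1 -0.8 -0.4] togo [ 0.884 -3.452] turn 0.02 tilt [-1.     -0.0025  0.0087]
```

View pics/t2.png

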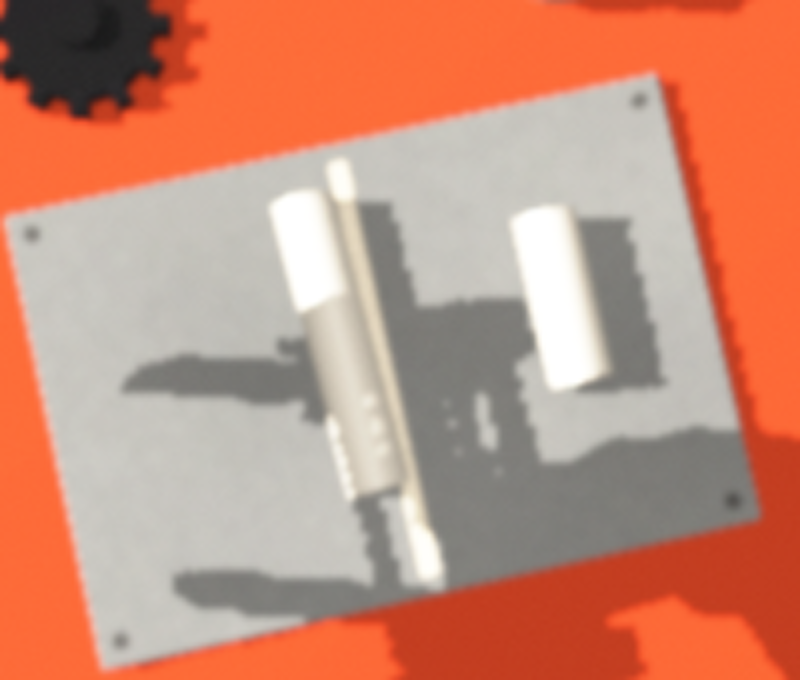

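```bash
python3 - <<'E'
from h import *
c=r.capture("top"); f=lambda a:[220+a[0]/4,150+a[1]/4]
l=ray(c,[f((340,162)),f((430,582))],.01)[:,:2]; k=ray(c,[f((296,196)),f((377,492))],.027)[:,:2]
u=l[0]-l[1]; print("line",l.mean(0),np.linalg.norm(u),np.arctan2(u[1],u[0])); u/=np.linalg.norm(u); n=np.array([-u[1],u[0]])
d=k-l.mean(0); w=k[0]-k[1]; print("roller len",np.linalg.norm(w),"ends xy",d@u,d@n,"rel ang",np.arctan2(w@n,w@u))
# plate by 4 screws
s=ray(c,[f(a) for a in((32,234),(640,100),(733,500),(121,640))],.01)[:,:2]; print("screws centre",s.mean(0))
E
```

```text
line [0.54479606 0.0139698 ] 0.203433748561257 0.2331249468105173
roller len 0.1425046481364035 ends xy [ 0.08759401 -0.0546794 ] [0.0239847  0.01586968] rel ang 0.05697644556095716
screws centre [0.54660937 0.01469283]
```

Call:
{"fn": "drive_tool", "kwargs": {
  "commands": [-0.025,0.1,0,0.18,-0.7,0,90,0,0,0,0.18,-0.7,0,90,0,0,0,0.18,-0.7,0,90,0,0,0,0.18,-0.7,0,90,0,0,0,0.18,-0.7,-0.3,90,0,0,0,0.18,-0.7,-0.3,90,0,0,0,0,0,0,90]
}}

```text
clock: 13.05
position: [0.5537, 0.05, 0.0679]
eef_rot: [0.7, -0.104, 0.699, 0.103]
wrist_force: [0.3, -0.4, -0.1]
width: 0.0902
```

```bash
python3 st.py .5567 .0433
```

```text
t 13.05 p [0.5537 0.05   0.0679] a 0.294 line xy [0.0169 0.0323] F [ 0.3 -0.4 -0.1] togo [ 0.061 -0.134] turn -0.1 tilt [-1.0e+00 -1.8e-03  7.0e-04]
```

Call:
{"fn": "drive_tool", "kwargs": {
  "commands": [0,0,-0.1,0.06,-0.13,-0.4,90,0,0,0,0,0,-0.4,90,0,0,0,0,0,-0.15,90,0,0,0,0,0,-0.06,90,0,0,0,0,0,0,90]
}}

```text
clock: 13.55
position: [0.5572, 0.0425, 0.0181]
eef_rot: [0.701, -0.1, 0.699, 0.099]
wrist_force: [-0.0, 0.2, -0.2]
width: 0.0903
```

```bash
python3 st.py .5567 .0433
```

```text
t 13.55 p [0.5572 0.0425 0.0181] a 0.282 line xy [0.0186 0.0241] F [-0.   0.2 -0.2] togo [-0.01   0.017] turn 0.03 tilt [-1.     -0.0018  0.0026]
```

Lower to contact, in two calls.

Call:
{"fn": "drive_tool", "kwargs": {
  "commands": [-0.01,0.03,0,-0.01,0.02,-0.06,90,0,0,0,0,0,-0.04,90,0,0,0,0,0,-0.02,90,0,0,0,0,0,-0.01,90]
}}

```text
clock: 13.95
position: [0.5577, 0.0444, 0.0137]
eef_rot: [0.701, -0.101, 0.699, 0.099]
wrist_force: [-0.4, -0.3, -0.2]
width: 0.0898
```

Call:
{"fn": "drive_tool", "kwargs": {
  "commands": [0,0,0,0,0,-0.01,90,0,0,0,0,0,-0.01,90]
}}

```text
clock: 14.15
position: [0.5578, 0.0444, 0.0129]
eef_rot: [0.701, -0.101, 0.699, 0.099]
wrist_force: [-0.5, 0.6, -0.4]
width: 0.0901
```

Call:
{"fn": "drive_tool", "kwargs": {
  "commands": [0,0,0,0,0,-0.02,90,0,0,0,0,0,-0.01,90,0,0,0,0,0,-0.01,90]
}}

```text
clock: 14.45
position: [0.5581, 0.0443, 0.0114]
eef_rot: [0.701, -0.101, 0.699, 0.099]
wrist_force: [-2.0, -0.3, 8.9]
width: 0.0904
```

Call:
{"fn": "drive_tool", "kwargs": {
  "commands": [0,0,-0.1,0.02,-0.08,-0.008,90,0,0,-0.1,0.02,-0.08,-0.01,90,0,0,-0.1,0.02,-0.08,-0.01,90,0,0,-0.1,0.02,-0.08,-0.01,90,0,0,-0.1,0.02,-0.08,-0.01,90,0,0,0,0,0,0,90]
}}

```text
clock: 15.05
position: [0.5643, 0.0234, 0.0119]
eef_rot: [0.704, -0.085, 0.7, 0.083]
wrist_force: [-0.2, 0.3, 1.2]
width: 0.09
```

```bash
python3 st.py .5567 .0433
```

```text
t 15.05 p [0.5643 0.0234 0.0119] a 0.238 line xy [0.0209 0.0039] F [-0.2  0.3  1.2] togo [-0.153  0.398] turn 0.54 tilt [-1.     -0.0041  0.0057]
```

Call:
{"fn": "drive_tool", "kwargs": {
  "commands": [0,0,0,0,0,0.1,90,-0.015,0.065,0,-0.03,0.1,0,90,0,0,0,-0.03,0.1,0,90,0,0,0,0,0,0,90]
}}

```text
clock: 15.45
position: [0.5609, 0.0346, 0.0171]
eef_rot: [0.702, -0.085, 0.702, 0.083]
wrist_force: [-0.2, -0.4, -0.4]
width: 0.0902
```

Call:
{"fn": "drive_tool", "kwargs": {
  "commands": [0,0,0,0,0,-0.06,90,0,0,0,0,0,-0.03,90,0,0,0,0,0,-0.01,90,0,0,0,0,0,-0.01,90]
}}

```text
clock: 15.85
position: [0.5609, 0.035, 0.0113]
eef_rot: [0.702, -0.086, 0.702, 0.083]
wrist_force: [-4.4, -1.6, 10.5]
width: 0.0898
```

```bash
python3 st.py .5567 .0433
```

```text
t 15.85 p [0.5609 0.035  0.0113] a 0.239 line xy [0.0204 0.016 ] F [-4.4 -1.6 10.5] togo [-0.085  0.166] turn 0.52 tilt [-1.0e+00 -3.9e-03 -6.0e-04]
```

Call:
{"fn": "drive_tool", "kwargs": {
  "commands": [0,0,0,0.02,-0.08,-0.006,90,0,0,0,0.02,-0.08,-0.01,90,0,0,0,0.02,-0.08,-0.01,90,0,0,0,0.02,-0.075,-0.01,90,0,0,0,0,0,-0.005,90,0,0,0,0,0,0,90]
}}

```text
clock: 16.45
position: [0.5659, 0.0179, 0.0117]
eef_rot: [0.703, -0.086, 0.702, 0.082]
wrist_force: [-0.9, 0.3, 0.4]
width: 0.0903
```

Call:
{"fn": "drive_tool", "kwargs": {
  "commands": [0,0,0,0,0,0.1,90,0,0,0,0,0,0.8,90,0,0,0,-0.2,0.6,0.9,90,0,0,0,-0.2,0.9,0,90,0,0,0,-0.2,0.9,0,90,0,0,0,-0.2,0.9,0,90,0,0,0,-0.2,0.9,0,90,0,0,0,-0.2,0.9,0,90]
}}

```text
clock: 17.25
position: [0.5035, 0.2764, 0.1051]
eef_rot: [0.704, -0.083, 0.701, 0.081]
wrist_force: [1.0, 0.1, -0.6]
width: 0.0898
```

Call:
{"fn": "drive_tool", "kwargs": {
  "commands": [0,0,0,-0.2,0.9,0,90,0,0,0,-0.2,0.9,0,90,0,0,0,0,0,0,90,0,0,0,0,0,0,90]
}}

```text
clock: 17.65
position: [0.4794, 0.3755, 0.1058]
eef_rot: [0.703, -0.084, 0.701, 0.083]
wrist_force: [0.1, -0.4, -0.4]
width: 0.0902
```

```bash
python3 st.py .5567 .0433; python3 - <<'E'
from h import *
save(r.capture("top"),"t3.png",(220,150,420,320),4)
E
```

```text
t 17.65 p [0.4794 0.3755 0.1058] a 0.237 line xy [0.0233 0.3661] F [ 0.1 -0.4 -0.4] togo [ 1.546 -6.644] turn 0.55 tilt [-1.     -0.0022  0.0033]
```

View pics/t3.png

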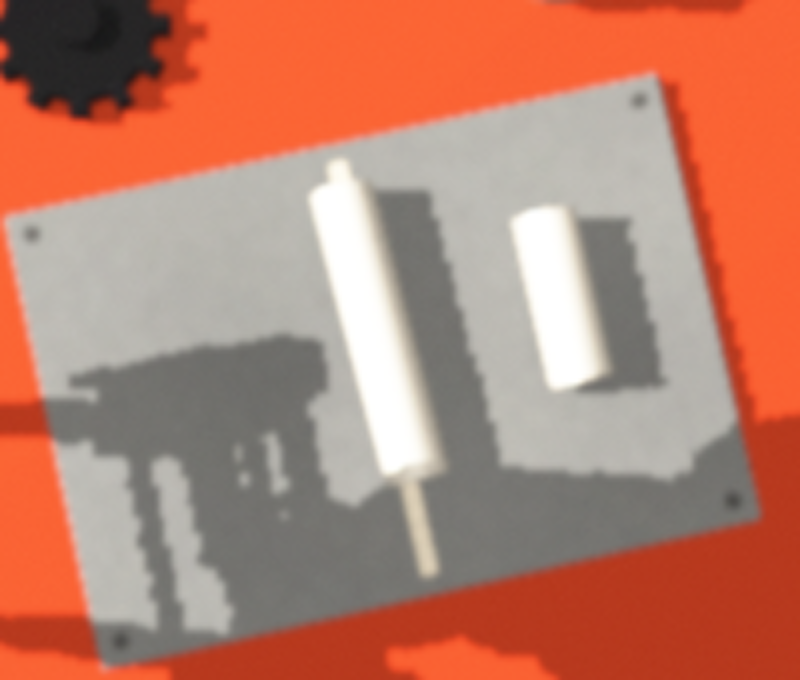

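```bash
python3 - <<'E'
from h import *
c=r.capture("top"); f=lambda a:[220+a[0]/4,150+a[1]/4]
l=ray(c,[f((340,162)),f((430,577))],.01)[:,:2]; k=ray(c,[f((340,188)),f((413,472))],.026)[:,:2]
u=l[0]-l[1]; u/=np.linalg.norm(u); n=np.array([-u[1],u[0]])
d=k-l.mean(0); w=k[0]-k[1]; print("roller len",np.linalg.norm(w),"ends",d@u,d@n,"centre y",(d@n).mean(),"ang",np.arctan2(w@n,w@u))
# blob check of lower region of roller
for kk,b in blobs(c):
    if 280<b[0][0]<340 and 150<b[0][1]<310: q=axis(c,kk,.026); print(b,inline(q[0]),q[1:3],q[3]-A)
E
python3 roll.py
```

```text
roller len 0.13648849299211144 ends [ 0.08606319 -0.05032679] [ 0.00317279 -0.00201204] centre y 0.0005803749459768316 ang 0.03799650438702595
((314.3155822753906, 239.70166015625), (109.55848693847656, 166.96124267578125), 77.57405853271484) [0.0058 0.0011] (0.3104305863380432, 0.20369687676429749) -1.568966476453772
[366. 257.] len 0.101 0.031 in line [ 0.0181 -0.0848] rel ang 0.041
[328. 238.] len 0.15 0.028 in line [0.023  0.0053] rel ang 0.071
[423. 210.] len 0.062 0.043 in line [ 0.2143 -0.1108] rel ang 0.454
```

```bash
python3 -c "
from plant import r
print(r.job_done())"
```

```text
the job is handed in; nothing more can be done
None
```

The long roller now lies along the white line, and the job was handed in at about 17.7 s of the 58 s allowed. I rolled it there with six light fingertip strokes on its top, at about 7–11 N when each touched down. The roller moved about half as far as the tips, so it rolled rather than skidded. The arm ended well clear of everything.

**Final check from the top camera:**

| Quantity | Measured | Limit |
|---|---|---|
| Distance of centre from line | about 0.6 mm | 6 mm |
| Offset along the line | about 18 mm | 45 mm |
| Angle to the line | about 0.04 rad | 0.1 rad |

The short roller and the gear look unmoved in the top view, and the jar reads the same position in the side view.

**Readings that disagreed:**
- **Fingertip height:** the real fingertips sit about 37 mm higher than TCP height minus `r.tip_extent` implies. I found this in the side images after my first approach met no force, and I used camera and touch from then on.
- **Side-camera roller position:** its colour outline read about 5–6 mm too far towards +y. It put the start at 69 mm where the other readings gave about 63.5 mm, and it read +5 mm at the end. I relied on the top view for the final position.

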